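# Hold the model tower in the gluing cradle

### The arm

A 6-joint arm with a two-finger parallel gripper is mounted at the origin on the work surface. World frame = base frame: x ahead of the robot, y to its left, z up, the work surface at z = 0. Lengths are in m, angles in degrees, forces in N, time in s.
With the tool pointing down it reaches from about 0.4 to 0.825 m from the base axis. Payload 7 kg.
Tool frame: the origin (TCP) lies midway between the tips of the shut fingers; the grasp point (between the pads) lies 19 mm behind it; z points along the fingers, y is the line along which they close (so a half turn about z gives the same grasp; the last joint's range is limited). The gripper opens to 88 mm and grips with 3 to 60 N. Pads are 19 mm wide; open, the fingers measure 130 mm over their backs; the gripper's body (78 mm by 193 mm) begins 47 mm behind the grasp point.
Start: joints at [-53.795, 20.546, 0.682, 0, -70.136, -16.507], TCP at [0.227, -0.635, 0.227] pointing down, gripper open.
Joint ranges: [-176.03, 176.03], [-82.01, 121.73], [-58.28, 71.71], [-173.87, 95.51], [-174.79, -0.11], [-173.66, 173.66]. Speed limits (degrees/s): [136.94, 136.94, 172.46, 180, 180, 180].

### API

Orientations are given as [roll, pitch, yaw] about the fixed x, y, z axes, in that order (R = Rz(yaw) Ry(pitch) Rx(roll)).
In Python, from plant import ctrl gives the robot as it stands. The module is installed in compiled form; this text tells all that it offers.
- The arm moves only by the tool send_rows, never from a script. Its argument "plan" is a list that holds one entry, the list of rows, each a list of 6 numbers: the shift along the tool's x, y, z in parts of the range, where 1.0 means 1000 mm, then the turn, a rotation vector about the tool's x, y, z in parts of the range, where 1.0 means 45 degrees. A call has 1 to 8 rows; each row is the pose to reach, as a shift and turn from the pose commanded when the call began, along the tool's axes at that moment; what a row does not reach only later rows make up. A row lasts 1/12 s, in which the tool goes at most 41.7 mm and 7.16 degrees, less where a joint would pass 70% of its speed; a pose out of reach is approached as far as the arm can. No shift or turn number may pass 1 either way. A call with a gripper value outside its range is refused whole. "fingers" is the opening, from 0 (shut) to 1 (fully open), set as the call begins (left out, the last holds). The fingers move at their own pace and stop on an object; the grip force is fixed at half the most. Time passes only in rows, so rows that repeat a pose let the fingers close. It gives the time, the measured TCP pose, the force, the opening and the grip force at its end, in the units of the state.
- ctrl.get_obs(): the state, without advancing time (a new reading comes with each control period).
- ctrl.snapshot(name): name is "side" or "top" or "wrist"; returns a dict with "img" (384x512x3 uint8, red, green, blue), "K" (3x3 intrinsics, pixels), "pose" (4x4, takes a point from camera to world coordinates). Camera axes: x right, y down, z forward; pixel columns grow to the right and rows downward; lengths in m; the calibration is good to about 2 mm. A picture is of the moment at which its call begins. There is no depth.
- ctrl.close_job(): hands the job in; it is judged then, once.
The state is a dict: "clock": time; "joint_pos": joint angles; "qvel": joint speeds; "tau": joint torques, N m; "tool_pos": TCP position; "orientation": TCP orientation; "force": force on the tool from outside, world axes, zero at the start; "moment": the same for the moment, N m; "opening": finger opening in m; "gripper_force": force on a finger pad.
Only numpy, scipy, OpenCV 4.12 (cv2) and the standard library are available. Lean on these libraries where they do the work, as an engineer would, in place of code of your own. Each camera call takes 0.05 s, during which the arm holds its last target. There are 200 camera calls.

### The job

Take the round white tower with the roof collar out of the drying rack and lay it in the V-shaped gluing cradle, its plain foot end up against the end plate and the collar sticking out at the open end. Finish while still holding it there with the gripper, pushed gently down with about 15 N so that it bears fully on both faces of the V, and do not let go. Leave the plain column and the other things on the table where they are.

Things in the scene. Friction and masses are not known exactly. Their poses are not given: they have to be found in the camera images.
- tower: the round tower: white barrel 36 mm in diameter, 160 mm long, with a wider round roof collar (50 mm across, 12 mm thick) on one end; 0.15 to 0.25 kg. It lies level in a rack lane, axis 40 mm above the table, open below its middle. Origin on the axis at mid-barrel; x runs along the barrel to the plain foot end (foot face at x = +80, collar x = -80 to -92 mm); may be rolled about x
- tower_foot (a point): centre of the tower's plain foot face
- tower_shoulder (a point): centre of the barrel's other end, where the collar begins
- cradle: gluing cradle, fixed: base 160 x 80 x 12 mm, two 90 degree V saddles in line along its x (28 mm long each, centred at x = -45 and +45 mm, free down to the base between them, mouth 48 mm wide, top edge 54 mm above the table), upright end plate at the +x end, 72 mm high, inner face at x = +80 mm; -x end open. Origin on the table under the middle between the saddles; z up
- cradle_seat (a point): where the tower's origin lies when it is fully seated with its foot touching the end plate: 55 mm above the table over the cradle's origin; the tower's x axis then points along the cradle's x axis
- flank_left: the two polished, slippery aluminium V faces (friction about 0.15) on the cradle's +y side (one per saddle); same frame as the cradle
- flank_right: the two polished, slippery aluminium V faces (friction about 0.15) on the cradle's -y side (one per saddle); same frame as the cradle
- rack: drying rack, fixed: two wooden crossbars 22 mm high, 24 mm wide, 200 mm long along its y, at x = -50 and +50 mm on a 4 mm board 130 x 200 mm; 5 mm high ridges on them form two lanes along x at y = +50 and -50 mm (ridges and bars leave the middle of each lane free). Origin on the table under its middle
- column: the plain white column, a smooth cylinder 26 mm in diameter and 170 mm long, without collar, lying in the rack's other lane; origin at its middle on its axis, x along the axis. Not wanted: leave it in the rack
- glue: bystander: white glue bottle, 36 mm in diameter, 110 mm tall, standing between rack and cradle; origin under its foot
- block: bystander: white model building 40 x 40 x 75 mm tall, standing between rack and cradle; origin under its foot
- tape: bystander: roll of paper tape lying flat, 90 mm outside, 24 mm high; origin underneath its centre
- ruler: bystander: flat metal ruler 30 x 250 x 5 mm; origin underneath its centre
- flask: bystander: dark steel drinking flask, 66 mm in diameter, 190 mm tall; origin under its foot
- house: bystander: stepped white model building 70 x 100 x 70 mm tall; origin under its foot
- mug: bystander: white mug 80 mm in diameter, 90 mm tall, handle at its +y; origin under its foot

How it is judged:
By the outcome, as a careful person would: the job done as asked, in the order asked, and still so for the second after the job is handed in, while the arm keeps its last pose, push and grip.
It also fails if it takes over 45 s, if anything falls off the work surface, if the arm or the gripper's body presses on something with over 40 N, if the wrist force passes 120 N, or if a joint passes its speed limit or range.

## Working session

There is one attempt and no reset: what is moved stays moved. The work goes in short steps, Python scripts to look and compute and a tool call to move; the robot and the scene stay as the last step left them, time stands still between calls to the robot, and variables do not carry over. Pictures are saved under pics/ and viewed, at most 10 in all, crops included, and the job is handed in when it is done.

Besides the shell and the picture viewer there is one more tool, called after "Call:" by a JSON object that holds its "method" and its "body", one argument or row to a line. send_rows: Moves the arm, as the interface text tells. Its arguments: {"type":"object","properties":{"plan":{"type":"array","items":{"type":"array","items":{"type":"array","items":{"type":"number"}}}},"fingers":{"type":"number"}},"required":["plan"]}

```bash
mkdir -p pics
python3 - <<'E'
from plant import ctrl
import cv2,numpy as np
o=ctrl.get_obs();print(o['clock'],o['tool_pos'],o['orientation'],o['opening'],o['force'])
for n in('side','top'):
    s=ctrl.snapshot(n);cv2.imwrite(f'pics/{n}0.png',s['img'][:,:,::-1]);np.savez(f'pics/{n}0.npz',**s)
    print(n,s['K'].round(1).tolist(),s['pose'].round(3).tolist())
E
```

```text
0.0 [ 0.22729699 -0.63507088  0.22561257] [ 1.79903998e+02 -1.09383481e-02 -1.60309646e+02] 0.08747468786296574 [ 0.39766416 -0.30223661 -0.53261477]
side [[449.3, 0.0, 249.7], [0.0, 449.3, 189.8], [0.0, 0.0, 1.0]] [[-0.994, -0.068, 0.082, 0.45], [-0.106, 0.519, -0.848, 0.914], [0.015, -0.852, -0.523, 0.703], [0.0, 0.0, 0.0, 1.0]]
top [[454.1, 0.0, 252.3], [0.0, 454.1, 189.7], [0.0, 0.0, 1.0]] [[0.066, -0.977, 0.202, 0.262], [-0.998, -0.064, 0.015, -0.147], [-0.002, -0.202, -0.979, 1.502], [0.0, 0.0, 0.0, 1.0]]
```

View pics/side0.png

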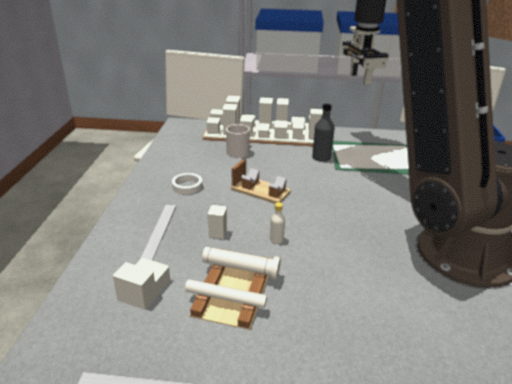

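View pics/top0.png

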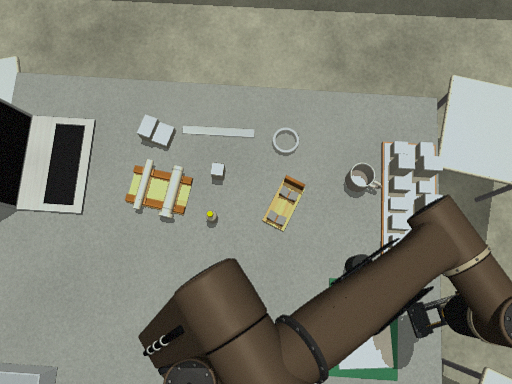

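The side view shows the tower at (205–278, 250–270) with its collar at the right end, near the robot. The column is below it and the cradle is at (235–290, 165–198) with its end plate at the left. In the top view the tower runs (178,168)→(167,213), and the cradle's end plate is at (293,183). I'll enlarge both for measuring.

Run:
```python
import cv2,numpy as np
t=cv2.imread('pics/top0.png');s=cv2.imread('pics/side0.png')
z=lambda im,x,y,w,h,k:cv2.resize(im[y:y+h,x:x+w],None,fx=k,fy=k,interpolation=cv2.INTER_CUBIC)
# top crop: tower origin (120,150) 100x75 x8 ; cradle
cv2.imwrite('pics/c1.png',np.vstack([z(t,125,150,100,75,4),z(t,240,165,100,75,4)]).repeat(1,0))
cv2.imwrite('pics/c1.png',np.hstack([z(t,140,158,64,75,6),z(t,255,168,64,75,6)]))
cv2.imwrite('pics/c2.png',np.vstack([z(s,190,240,100,45,6),z(s,220,155,100,50,6)]))
```

```text
(no output)
```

View pics/c1.png

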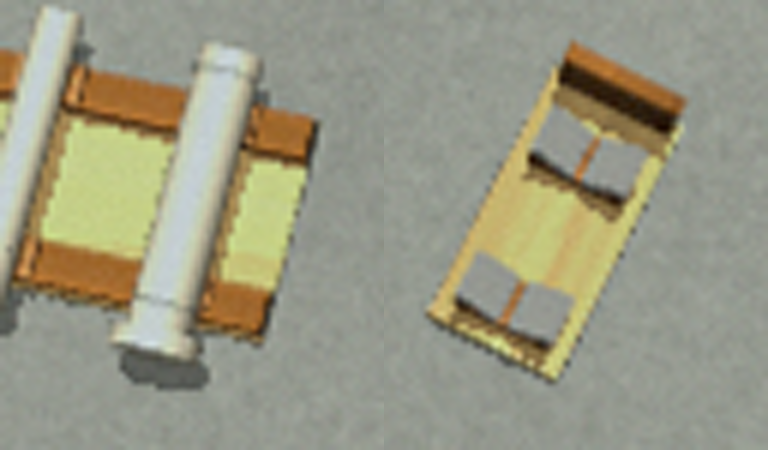

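View pics/c2.png

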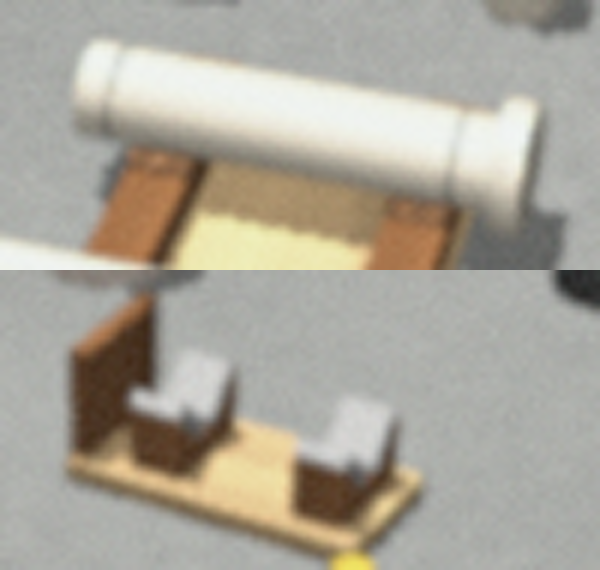

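The crops clearly show the tower's foot, shoulder and collar edges. They also show the cradle's base corners, V valleys and plate top corners, so I can triangulate those.

```bash
cat > h.py <<'E'
import numpy as np
def ray(s,px):
    d=s['pose'][:3,:3]@np.linalg.solve(s['K'],[px[0],px[1],1]);return s['pose'][:3,3],d/np.linalg.norm(d)
def tri(obs):
    A=0;b=0
    for s,p in obs:
        c,d=ray(s,p);M=np.eye(3)-np.outer(d,d);A=A+M;b=b+M@c
    x=np.linalg.solve(A,b);return x,[float(np.linalg.norm(np.cross(x-ray(s,p)[0],ray(s,p)[1]))*1e3) for s,p in obs]
def proj(s,X):
    q=s['K']@(s['pose'][:3,:3].T@(np.asarray(X)-s['pose'][:3,3]));return q[:2]/q[2]
def onz(s,px,z):
    c,d=ray(s,px);return c+d*(z-c[2])/d[2]
E
python3 - <<'E'
from h import *
t=dict(np.load('pics/top0.npz'));s=dict(np.load('pics/side0.npz'))
cv=lambda u,v,ox,oy:((u+.5)/6-.5+ox,(v+.5)/6-.5+oy)
T=lambda u,v:(t,cv(u,v,140,158));C=lambda u,v:(t,cv(u-384,v,255,168))
S=lambda u,v:(s,cv(u,v,190,240));D=lambda u,v:(s,cv(u,v-270,220,155))
for n,a,b in [('foot',T(232,50),S(82,88)),('collarEnd',T(155,345),S(525,165)),('base-x+y',C(430,313),D(350,550)),('base-x-y',C(555,380),D(420,487)),
 ('plate+y',C(573,42),D(72,350)),('plate-y',C(686,103),D(155,295)),('V1far',C(598,140),D(165,395)),('V1near',C(525,283),D(325,440))]:
    x,e=tri([a,b]);print(n,(x*1e3).round(1),np.round(e,1))
for n,a,z in [('foot',T(232,50),.04),('cend',T(155,345),.04),('b1',C(430,313),.012),('b2',C(555,380),.012),('p1',C(573,42),.072),('p2',C(686,103),.072),('v farend',C(600,138),.03),('v nearend',C(502,325),.03)]:
    print(n,(onz(a[0],a[1],z)*1e3).round(1))
E
```

```text
foot [629.4 126.8  36.2] [1.2 1.2]
collarEnd [460.1 151.8  38.1] [0.4 0.4]
base-x+y [ 471.6 -164.     7.1] [1.3 1.3]
base-x-y [ 440.  -235.2    1.1] [1.6 1.6]
plate+y [ 614.7 -231.3   68.4] [0.6 0.6]
plate-y [ 582.9 -293.6   69.2] [1.3 1.3]
V1far [ 569.5 -249.8   35.8] [1.7 1.7]
V1near [ 487.5 -214.1   37. ] [1.7 1.7]
foot [627.2 126.   40. ]
cend [460.3 151.4  40. ]
b1 [ 469.6 -163.9   12. ]
b2 [ 437.2 -234.5   12. ]
p1 [ 613.2 -231.1   72. ]
p2 [ 583.6 -293.3   72. ]
v farend [ 570.2 -251.2   30. ]
v nearend [ 463.1 -203.1   30. ]
```

Heights check out: tower axis about 37–38 mm, plate top 69 mm and base about 12 mm or lower. The estimates are tower origin ≈(0.550, 0.138) with yaw −9°, and cradle origin ≈(0.517, −0.227) with yaw −24.5°. I'll work out the first move, to a point over the cradle.

```bash
cat >> h.py <<'E'
from scipy.spatial.transform import Rotation as Ro
def go(ctrl,p,yaw):
    o=ctrl.get_obs();R=Ro.from_euler('xyz',o['orientation'],degrees=True)
    G=Ro.from_euler('xyz',[180,0,yaw],degrees=True)
    print('t',round(o['clock'],2),'pos',(o['tool_pos']*1e3).round(1),'rpy',o['orientation'].round(2),'F',o['force'].round(1),'open',round(o['opening']*1e3,1),'g',round(o['gripper_force'],1))
    d=R.inv().apply(np.array(p)-o['tool_pos'])*100;w=(R.inv()*G).as_rotvec(degrees=True)
    print('row',d.round(2).tolist(),w.round(2).tolist())
E
python3 - <<'E'
from h import *
from plant import ctrl
go(ctrl,[.49,-.21,.28],155.5)
t=dict(np.load('pics/top0.npz'))
print('glue top',onz(t,(211,215),.11),'block top',onz(t,(218,170),.075),'flask',onz(t,(357,262),.19))
E
```

```text
t 0.1 pos [ 227.3 -635.1  225.7] rpy [ 1.7991e+02 -1.0000e-02 -1.6030e+02] F [-0.7  0.6 -0.3] open 87.6 g 0.0
row [-39.05, 31.18, -5.39] [0.08, -0.04, 44.2]
glue top [ 0.46029983 -0.00365725  0.11      ] block top [ 0.61331171 -0.01029213  0.075     ] flask [ 0.34124788 -0.43914668  0.19      ]
```

The rows are not in the units I measure in: shifts go in shares of 1000 mm and turns go in shares of 45 degrees. I convert before sending: -39 cm / 100 = -0.39, 31 cm / 100 = 0.31, 44 degrees / 45 = 0.9778.

Call:
{"method": "send_rows", "body": {
  "plan": [
    [[0,0,-0.04,0,0,0],[0,0,-0.08,0,0,0.0889],[-0.07,0.05,-0.08,0,0,0.2222],[-0.39,0.31,-0.07,0,0,0.9778],[-0.39,0.31,-0.07,0,0,0.9778],[-0.39,0.31,-0.06,0,0,0.9778],[-0.39,0.31,-0.06,0,0,0.9778],[-0.39,0.31,-0.06,0,0,0.9778]]
  ],
  "fingers": 1
}}

```text
clock: 0.77
tool_pos: [0.3536, -0.4343, 0.299]
orientation: [180.0, -0.0, 156.0]
force: [1.1, 0.6, 0.8]
opening: 0.0873
gripper_force: 0.0
```

```bash
python3 -c "
from h import *
from plant import ctrl
go(ctrl,[.49,-.21,.28],155.5)"
```

```text
t 0.77 pos [ 353.6 -434.3  299. ] rpy [ 1.7998e+02 -2.0000e-02  1.5604e+02] F [1.1 0.6 0.8] open 87.3 g 0.0
row [-3.36, 26.04, 1.91] [0.02, -0.02, 0.54]
```

To row units: 26 cm / 100 = 0.26, -3.4 cm / 100 = -0.034, 0.5 degrees / 45 = 0.0111.

Call:
{"method": "send_rows", "body": {
  "plan": [
    [[-0.034,0.26,0.02,0,0,0.0111],[-0.034,0.26,0.02,0,0,0.0111],[-0.034,0.26,0.02,0,0,0.0111],[-0.034,0.26,0.02,0,0,0.0111],[-0.034,0.26,0.02,0,0,0.0111],[-0.034,0.26,0.02,0,0,0.0111],[-0.034,0.26,0.02,0,0,0.0111],[-0.034,0.26,0.02,0,0,0.0111]]
  ]
}}

```text
clock: 1.43
tool_pos: [0.4897, -0.2087, 0.2786]
orientation: [180.0, -0.1, 156.1]
force: [-0.9, 0.4, 0.4]
opening: 0.0877
gripper_force: 0.0
```

Run:
```python
from h import *
from plant import ctrl
import cv2
s=ctrl.snapshot('wrist');np.savez('pics/w1.npz',**s)
cv2.imwrite('pics/w1.png',cv2.resize(s['img'][:,:,::-1],(768,576),interpolation=cv2.INTER_CUBIC))
print(s['pose'].round(3).tolist(),s['K'][0,0])
go(ctrl,[.55,.138,.28],171.2)
```

```text
[[0.405, 0.872, 0.275, 0.413], [0.914, -0.386, -0.122, -0.175], [-0.0, 0.301, -0.954, 0.436], [0.0, 0.0, 0.0, 1.0]] 275.31860273670776
t 1.48 pos [ 489.  -210.1  278.8] rpy [-1.7999e+02 -6.0000e-02  1.5606e+02] F [-0.2 -0.6 -0.3] open 87.5 g 0.0
row [8.55, 34.29, -0.12] [-0.01, -0.06, -15.14]
```

View pics/w1.png

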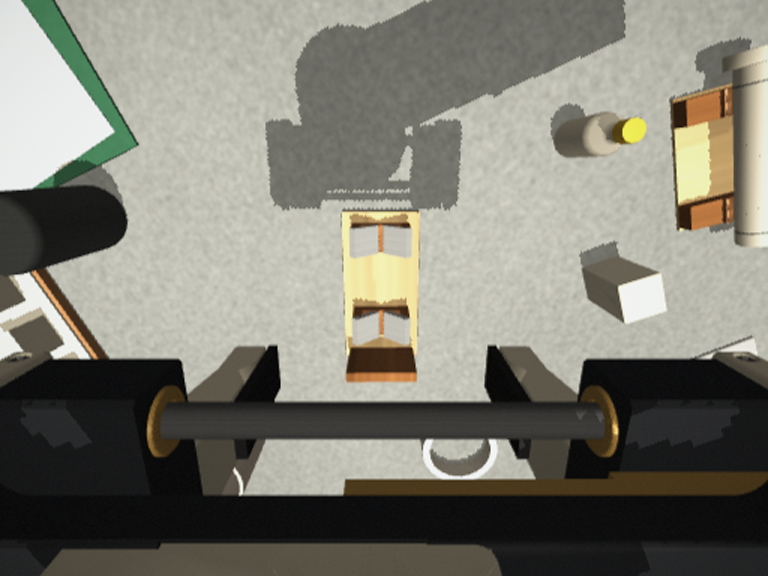

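The wrist view shows the cradle upright: open end at (342–420, 211), valleys at x≈380–382 and the plate's inner top edge at row ≈374. I'll measure these points and move toward the tower.

Run:
```python
from h import *
w=dict(np.load('pics/w1.npz'));f=lambda u,v,z:onz(w,((u+.5)/1.5-.5,(v+.5)/1.5-.5),z)*1e3
P=f(382,374,.072);B=f(381,211,.012);V1=f(380,224,.03);V2=f(382.5,308,.03);pc=[f(347,375,.072),f(417,374.5,.072)]
for n,x in dict(P=P,B=B,V1=V1,V2=V2,pl=pc[0],pr=pc[1],bl=f(342,211,.012),br=f(420,211,.012)).items():print(n,x.round(1))
for a,b in((B,P),(V1,V2)):d=b-a;print(np.degrees(np.arctan2(d[1],d[0])),np.linalg.norm(d[:2]))
d=(P-V1)[:2];u=np.array([np.cos(np.radians(-24.4)),np.sin(np.radians(-24.4))]);print('origin from plate',P[:2]-80*u,'from base',B[:2]+70*u, 'V',V1[:2]+59*u,V2[:2]-31*u)
```

```text
P [ 593.5 -255.2   72. ]
B [ 454.5 -194.7   12. ]
V1 [ 463.8 -199.9   30. ]
V2 [ 544.4 -232.9   30. ]
pl [ 580.5 -287.2   72. ]
pr [ 607.9 -224.    72. ]
bl [ 438.5 -230.8   12. ]
br [ 470.5 -158.7   12. ]
-23.518645857774445 151.60129528667036
-22.28070361936228 87.06179302363105
origin from plate [ 520.628177   -222.17959406] from base [ 518.22291097 -223.64914245] V [ 517.51991475 -224.25892634] [ 516.1199238 -220.0885312]
```

To row units: 34 cm / 100 = 0.34, 8.5 cm / 100 = 0.085, -15 degrees / 45 = -0.3333.

Call:
{"method": "send_rows", "body": {
  "plan": [
    [[0.085,0.34,-0.002,0,0,-0.3333],[0.085,0.34,-0.002,0,0,-0.3333],[0.085,0.34,-0.002,0,0,-0.3333],[0.085,0.34,-0.002,0,0,-0.3333],[0.085,0.34,-0.002,0,0,-0.3333],[0.085,0.34,-0.002,0,0,-0.3333],[0.085,0.34,-0.002,0,0,-0.3333],[0.085,0.34,-0.002,0,0,-0.3333]]
  ]
}}

```text
clock: 2.15
tool_pos: [0.5468, 0.1174, 0.2816]
orientation: [180.0, 0.0, 170.8]
force: [1.2, -1.3, 0.6]
opening: 0.0875
gripper_force: 0.0
```

```bash
python3 -c "
from h import *
from plant import ctrl
go(ctrl,[.55,.138,.28],171.2)"
```

```text
t 2.15 pos [546.8 117.4 281.6] rpy [1.7999e+02 2.0000e-02 1.7081e+02] F [ 1.2 -1.3  0.6] open 87.5 g 0.0
row [0.01, 2.09, 0.16] [0.01, 0.02, -0.39]
```

To row units: 3 cm / 100 = 0.03, 2.1 cm / 100 = 0.021, -0.4 degrees / 45 = -0.0089.

Call:
{"method": "send_rows", "body": {
  "plan": [
    [[0.03,0.021,0,0,0,-0.0089],[0.03,0.021,0,0,0,-0.0089],[0.03,0.021,0,0,0,-0.0089],[0.03,0.021,0,0,0,-0.0089]]
  ]
}}

```text
clock: 2.48
tool_pos: [0.5207, 0.1414, 0.2813]
orientation: [-180.0, 0.0, 171.3]
force: [0.1, 0.0, -0.4]
opening: 0.0874
gripper_force: 0.0
```

Run:
```python
from h import *
from plant import ctrl
import cv2
s=ctrl.snapshot('wrist');np.savez('pics/w2.npz',**s)
cv2.imwrite('pics/w2.png',cv2.resize(s['img'][:,:,::-1],(768,576),interpolation=cv2.INTER_CUBIC))
go(ctrl,[.55,.138,.14],171.2)
```

```text
t 2.53 pos [520.8 141.  281.4] rpy [-1.7999e+02  1.0000e-02  1.7122e+02] F [-0.2 -0.4  0.6] open 87.5 g 0.0
row [-2.93, 0.15, 14.14] [-0.01, 0.01, 0.02]
```

View pics/w2.png

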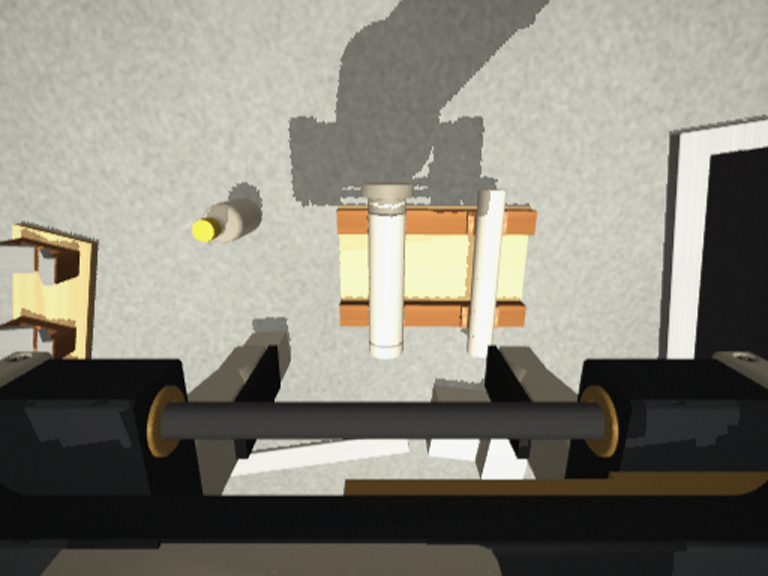

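The wrist view shows the tower vertical at u≈387, with its collar at rows 184–200 and its foot edge at row ≈357. The cradle is at the left edge.

Run:
```python
from h import *
import cv2
w=dict(np.load('pics/w2.npz'));f=lambda u,v,z:onz(w,((u+.5)/1.5-.5,(v+.5)/1.5-.5),z)*1e3
# sub-pixel barrel edges (crop rows in raw image)
g=cv2.cvtColor(w['img'],cv2.COLOR_RGB2GRAY).astype(float)
top=f(386.5,357,.058);A=f(386.5,230,.045);B=f(386.5,340,.045)
print('foot',top.round(1),'A',A.round(1),'B',B.round(1))
d=B-A;yaw=np.arctan2(d[1],d[0]);print(np.degrees(yaw));u=np.array([np.cos(yaw),np.sin(yaw)])
print('shoulder?',f(387,201,.058).round(1),'collar top',f(387,186,.065).round(1))
print('origin from foot',top[:2]-80*u)
for v in(250,280,320):print(v,[f(x,v,.045)[:2].round(1) for x in(369,404)])
t=dict(np.load('pics/top0.npz'));
x,e=tri([(w,((386.5+.5)/1.5-.5,(355+.5)/1.5-.5)),(t,((232.5)/6-.5+140,46.5/6-.5+158))]);print('tri foot top',x*1e3,e)
```

```text
foot [623.9 130.   58. ] A [498.5 149.   45. ] B [611.1 132.1  45. ]
-8.541786842486294
shoulder? [470.7 153.5  58. ] collar top [457.4 155.4  65. ]
origin from foot [544.8077741  141.90295008]
250 [array([515. , 129.4]), array([520.2, 162.8])]
280 [array([544.7, 124.6]), array([550. , 158.7])]
320 [array([586.5, 117.7]), array([591.9, 153. ])]
tri foot top [631.78699481 128.09828582  34.88918221] [1.2747940570249545, 1.274794057025055]
```

Tower origin ≈(0.547, 0.141), yaw −8.6°. The two views agree within about 4 mm, and the jaws have 26 mm of clearance on each side. I'll move over it and descend.

To row units: 18 cm / 100 = 0.18, 16 cm / 100 = 0.16, 0.2 degrees / 45 = 0.0044.

Call:
{"method": "send_rows", "body": {
  "plan": [
    [[-0.026,0.004,0.04,0,0,0.0044],[-0.026,0.004,0.08,0,0,0.0044],[-0.026,0.004,0.12,0,0,0.0044],[-0.026,0.004,0.16,0,0,0.0044],[-0.026,0.004,0.18,0,0,0.0044],[-0.026,0.004,0.18,0,0,0.0044],[-0.026,0.004,0.18,0,0,0.0044]]
  ]
}}

```text
clock: 3.12
tool_pos: [0.5471, 0.1405, 0.1009]
orientation: [-179.9, -0.1, 171.0]
force: [-0.2, 0.1, 0.6]
opening: 0.0876
gripper_force: 0.0
```

Run:
```python
from h import *
from plant import ctrl
import cv2
s=ctrl.snapshot('wrist');np.savez('pics/w3.npz',**s)
cv2.imwrite('pics/w3.png',cv2.resize(s['img'][:,:,::-1],(768,576),interpolation=cv2.INTER_CUBIC))
go(ctrl,[.547,.141,.022],171.4)
```

```text
t 3.17 pos [548.1 141.4 102.5] rpy [1.7999e+02 7.0000e-02 1.7102e+02] F [0.1 0.3 1.3] open 87.5 g 0.0
row [0.11, -0.06, 8.05] [0.01, 0.07, -0.38]
```

View pics/w3.png

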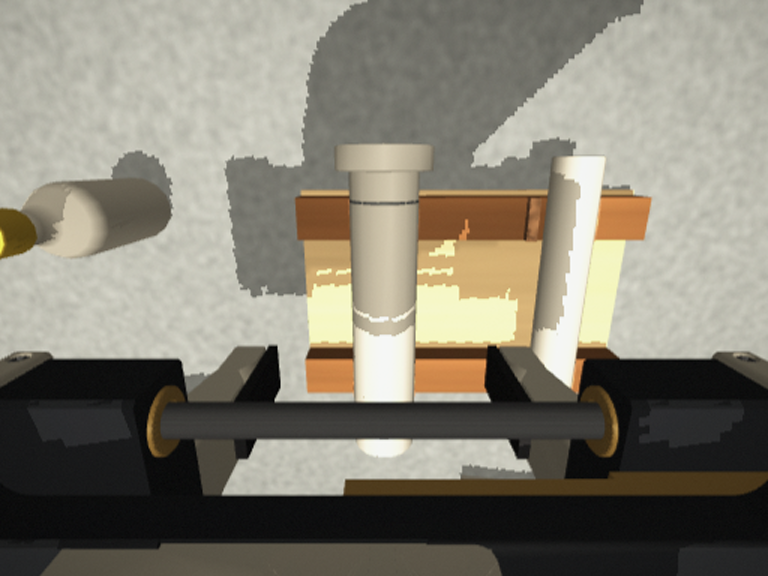

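The view shows the barrel centred between the fingers (u≈384 against 382) and parallel to them. I'll descend and close.

To row units: 8 cm / 100 = 0.08, 6 cm / 100 = 0.06, -0.2 degrees / 45 = -0.0044.

Call:
{"method": "send_rows", "body": {
  "plan": [
    [[0,0,0.03,0,0,-0.0044],[0,0,0.06,0,0,-0.0044],[0,0,0.08,0,0,-0.0044],[0,0,0.08,0,0,-0.0044],[0,0,0.08,0,0,-0.0044]]
  ]
}}

```text
clock: 3.58
tool_pos: [0.548, 0.1423, 0.0228]
orientation: [180.0, 0.1, 171.3]
force: [-0.5, 0.3, 0.1]
opening: 0.0875
gripper_force: 0.0
```

Call:
{"method": "send_rows", "body": {
  "plan": [
    [[0,0,0,0,0,0],[0,0,0,0,0,0],[0,0,0,0,0,0],[0,0,0,0,0,0],[0,0,0,0,0,0],[0,0,0,0,0,0],[0,0,0,0,0,0],[0,0,0,0,0,0]]
  ],
  "fingers": 0
}}

```text
clock: 4.25
tool_pos: [0.5468, 0.1421, 0.0213]
orientation: [-180.0, 0.0, 171.3]
force: [-0.0, 0.2, 0.2]
opening: 0.0396
gripper_force: 0.0
```

```bash
python3 -c "
from h import *
from plant import ctrl
go(ctrl,[.547,.141,.16],171.4)"
```

```text
t 4.25 pos [546.8 142.1  21.3] rpy [-180.      0.    171.28] F [-0.   0.2  0.2] open 39.6 g 0.0
row [-0.03, -0.11, -13.87] [-0.0, 0.0, -0.12]
```

Call:
{"method": "send_rows", "body": {
  "plan": [
    [[0,0,0,0,0,0],[0,0,0,0,0,0],[0,0,0,0,0,0],[0,0,0,0,0,0],[0,0,0,0,0,0]]
  ]
}}

```text
clock: 4.67
tool_pos: [0.5468, 0.142, 0.0212]
orientation: [-180.0, -0.0, 171.3]
force: [-0.2, -0.3, 0.2]
opening: 0.0351
gripper_force: 30.0
```

To row units: -18 cm / 100 = -0.18, -17 cm / 100 = -0.17.

Call:
{"method": "send_rows", "body": {
  "plan": [
    [[0,0,-0.01,0,0,0],[0,0,-0.025,0,0,0],[0,0,-0.05,0,0,0],[0,0,-0.08,0,0,0],[0,0,-0.11,0,0,0],[0,0,-0.14,0,0,0],[0,0,-0.17,0,0,0],[0,0,-0.18,0,0,0]]
  ]
}}

```text
clock: 5.33
tool_pos: [0.5485, 0.1427, 0.2068]
orientation: [179.8, 0.3, 171.3]
force: [-0.1, 0.3, -1.3]
opening: 0.035
gripper_force: 30.0
```

Run:
```python
from h import *
from plant import ctrl
import cv2
s=ctrl.snapshot('wrist');np.savez('pics/w4.npz',**s)
cv2.imwrite('pics/w4.png',cv2.resize(s['img'][:,:,::-1],(768,576),interpolation=cv2.INTER_CUBIC))
yaw=np.radians(-24);u=np.array([np.cos(yaw),np.sin(yaw)]);p=np.array([.5185,-.224])-.012*u
print(p);go(ctrl,[*p,.2],156)
```

```text
[ 0.50753745 -0.21911916]
t 5.38 pos [548.7 142.9 206.8] rpy [179.76   0.35 171.31] F [ 1.6 -0.  -1. ] open 35.4 g 30.0
row [-1.39, -36.41, 0.53] [0.29, 0.32, 15.31]
```

View pics/w4.png

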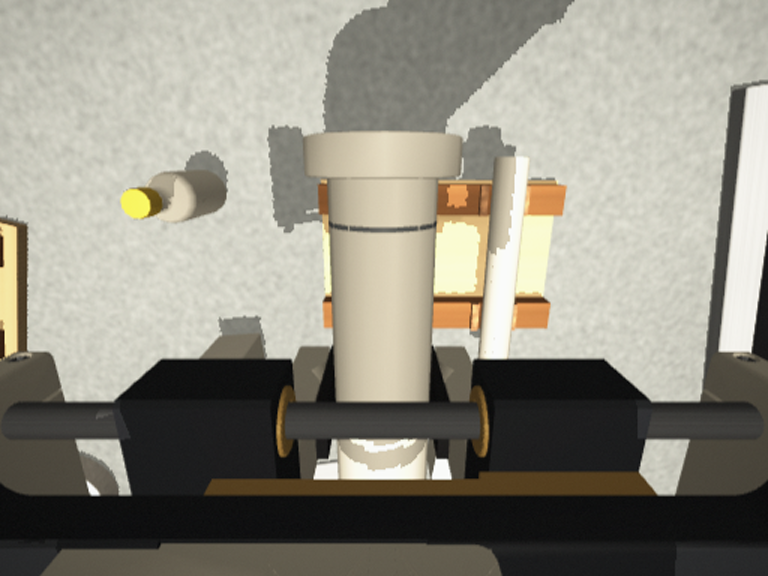

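The tower is held in line with the tool and the column is still in the rack. I'll carry it over the cradle, stopping about 12 mm short of the end plate.

To row units: -36.4 cm / 100 = -0.364, -1.4 cm / 100 = -0.014, 15.3 degrees / 45 = 0.34.

Call:
{"method": "send_rows", "body": {
  "plan": [
    [[-0.014,-0.364,0,0,0,0.34],[-0.014,-0.364,0,0,0,0.34],[-0.014,-0.364,0,0,0,0.34],[-0.014,-0.364,0,0,0,0.34],[-0.014,-0.364,0,0,0,0.34],[-0.014,-0.364,0,0,0,0.34],[-0.014,-0.364,0,0,0,0.34],[-0.014,-0.364,0,0,0,0.34]]
  ]
}}

```text
clock: 6.05
tool_pos: [0.5075, -0.1907, 0.2002]
orientation: [-180.0, -0.1, 156.0]
force: [0.4, 1.1, -1.8]
opening: 0.0351
gripper_force: 30.0
```

Run:
```python
from h import *
from plant import ctrl
from scipy.optimize import least_squares
w=dict(np.load('pics/w4.npz'))
R=Ro.from_euler('z',171.31-180,degrees=True).as_matrix();c0=np.array([.5487,.1429,.2258])
c=lambda u,v:np.array([(u+.5)/1.5-.5,(v+.5)/1.5-.5])
def res(q):
    P=R@Ro.from_euler('y',q[1]).as_matrix();X=lambda *x:proj(w,c0+R@[q[0],0,0]+P@np.array(x))
    return [X(-.092,0,.025)[1]-c(0,131)[1],X(-.080,0,.025)[1]-c(0,178)[1],X(-.086,.025,0)[0]-X(-.086,-.025,0)[0]-159/1.5*np.sign(X(-.086,.025,0)[0]-X(-.086,-.025,0)[0])]
s=least_squares(res,[0,0]);print('axial mm',s.x[0]*1e3,'pitch deg',np.degrees(s.x[1]),s.fun)
yaw=np.radians(-24);u=np.array([np.cos(yaw),np.sin(yaw)]);p=np.array([.5185,-.224])-.012*u
go(ctrl,[*p,.2],156)
```

```text
axial mm -0.050895534773302296 pitch deg 0.16507275773944285 [-0.70655032  0.733517   -0.25294839]
t 6.05 pos [ 507.5 -190.7  200.2] rpy [-1.7999e+02 -1.0000e-01  1.5599e+02] F [ 0.4  1.1 -1.8] open 35.1 g 30.0
row [-1.16, -2.6, 0.02] [-0.01, -0.1, -0.01]
```

The fit shows the tower gripped at its origin (axial offset 0.0 mm) and level (0.2°). The top camera's lateral bias, known from the grasped tower, brings both cameras' cradle estimates together at origin ≈(0.5188, −0.2234), yaw ≈ −23.7°. I'll move above it with a 12 mm axial gap.

To row units: 11 cm / 100 = 0.11, 9 cm / 100 = 0.09, 0.2 degrees / 45 = 0.0044.

Call:
{"method": "send_rows", "body": {
  "plan": [
    [[-0.012,-0.025,0,0,0,0.0044],[-0.012,-0.025,0.03,0,0,0.0044],[-0.012,-0.025,0.06,0,0,0.0044],[-0.012,-0.025,0.09,0,0,0.0044],[-0.012,-0.025,0.11,0,0,0.0044],[-0.012,-0.025,0.11,0,0,0.0044],[-0.012,-0.025,0.11,0,0,0.0044]]
  ]
}}

```text
clock: 6.63
tool_pos: [0.5085, -0.2168, 0.0899]
orientation: [-179.9, -0.2, 155.8]
force: [-0.2, -0.4, -1.0]
opening: 0.0356
gripper_force: 30.0
```

```bash
cat >> h.py <<'E'
def seat(ctrl,dx=-.012,z=.045,yaw=-23.7,o=(.5188,-.2234)):
    u=np.array([np.cos(np.radians(yaw)),np.sin(np.radians(yaw))]);p=np.array(o)+dx*u;go(ctrl,[*p,z],yaw+180)
    b=ctrl.get_obs();n=np.array([-u[1],u[0]]);print('F ax,lat,z',round(b['force'][:2]@u,2),round(b['force'][:2]@n,2),round(b['force'][2],2),'M',(b['moment']).round(3),'ax,lat',((b['tool_pos'][:2]-o)@u*1e3).round(1),((b['tool_pos'][:2]-o)@n*1e3).round(1))
E
python3 - <<'E'
from h import *
from plant import ctrl
import cv2
a=ctrl.snapshot('side');b=ctrl.snapshot('wrist')
z=cv2.resize(a['img'][145:215,205:305],(800,560),interpolation=cv2.INTER_CUBIC);cv2.imwrite('pics/s5.png',z[:,:,::-1])
np.savez('pics/s5.npz',**a)
cv2.imwrite('pics/w5.png',b['img'][:,:,::-1])
seat(ctrl)
E
```

```text
t 6.73 pos [ 510.6 -216.9   92.3] rpy [1.8000e+02 7.0000e-02 1.5581e+02] F [ 0.5 -0.7 -0.6] open 35.3 g 30.0
row [0.19, -0.27, 4.73] [0.0, 0.07, -0.49]
F ax,lat,z 0.68 -0.42 -0.64 M [-0.092 -0.081  0.001] ax,lat -10.2 2.7
```

View pics/s5.png

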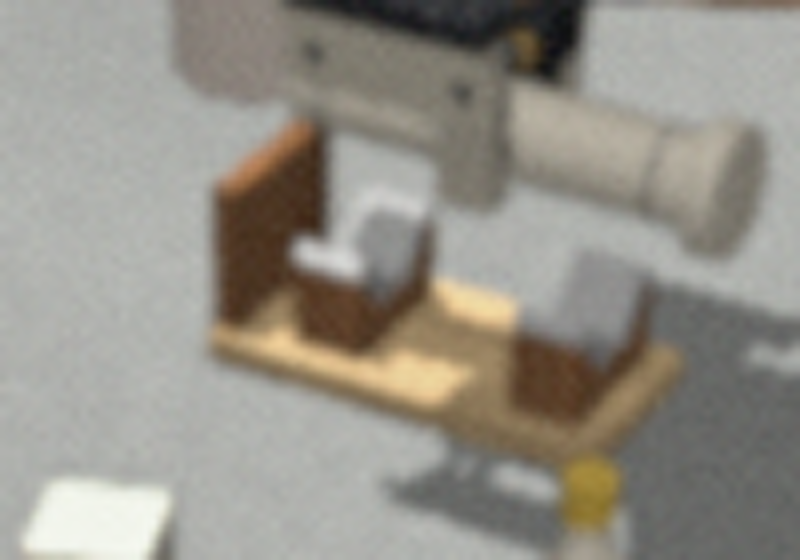

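The side view shows the tower above the cradle, parallel to it, with the fingers between the saddles and the collar at the open end. I'll trim the pose and lower to just above contact.

To row units: 4.6 cm / 100 = 0.046, 4.4 cm / 100 = 0.044, -0.5 degrees / 45 = -0.0111.

Call:
{"method": "send_rows", "body": {
  "plan": [
    [[0.002,-0.002,0.015,0,0,-0.0111],[0.002,-0.002,0.03,0,0,-0.0111],[0.002,-0.002,0.04,0,0,-0.0111],[0.002,-0.002,0.044,0,0,-0.0111],[0.002,-0.002,0.046,0,0,-0.0111],[0.002,-0.002,0.046,0,0,-0.0111]]
  ]
}}

```text
clock: 7.23
tool_pos: [0.5076, -0.2178, 0.0457]
orientation: [180.0, 0.0, 156.3]
force: [-0.6, -0.4, -3.1]
opening: 0.0354
gripper_force: 30.0
```

```bash
python3 -c "
from h import *
from plant import ctrl
seat(ctrl,z=.037)"
```

```text
t 7.23 pos [ 507.6 -217.8   45.7] rpy [1.800e+02 3.000e-02 1.563e+02] F [-0.6 -0.4 -3.1] open 35.4 g 30.0
row [-0.05, -0.06, 0.87] [0.0, 0.03, -0.0]
F ax,lat,z -0.41 -0.6 -3.13 M [-0.069 -0.027 -0.013] ax,lat -12.5 0.6
```

Call:
{"method": "send_rows", "body": {
  "plan": [
    [[0,0,0.002,0,0,0],[0,0,0.004,0,0,0],[0,0,0.006,0,0,0],[0,0,0.006,0,0,0],[0,0,0.006,0,0,0]]
  ]
}}

```text
clock: 7.65
tool_pos: [0.5071, -0.2178, 0.0392]
orientation: [-180.0, -0.0, 156.3]
force: [0.3, -0.8, -1.9]
opening: 0.0353
gripper_force: 30.0
```

```bash
python3 -c "
from h import *
from plant import ctrl
seat(ctrl,z=.036)"
```

```text
t 7.65 pos [ 507.1 -217.8   39.2] rpy [-1.7999e+02 -1.0000e-02  1.5628e+02] F [ 0.3 -0.8 -1.9] open 35.3 g 30.0
row [-0.1, -0.04, 0.32] [-0.01, -0.01, -0.02]
F ax,lat,z 0.55 -0.58 -1.93 M [-0.083 -0.014  0.022] ax,lat -13.0 0.4
```

To row units: 0.2 cm / 100 = 0.002, 0.15 cm / 100 = 0.0015.

Call:
{"method": "send_rows", "body": {
  "plan": [
    [[0,0,0.0005,0,0,0],[0,0,0.001,0,0,0],[0,0,0.0015,0,0,0],[0,0,0.002,0,0,0],[0,0,0.002,0,0,0],[0,0,0.002,0,0,0]]
  ]
}}

```text
clock: 8.15
tool_pos: [0.5071, -0.2178, 0.0372]
orientation: [-180.0, -0.0, 156.3]
force: [0.3, -0.3, -1.6]
opening: 0.0351
gripper_force: 30.0
```

```bash
python3 -c "
from h import *
from plant import ctrl
seat(ctrl,z=.036)"
```

```text
t 8.15 pos [ 507.1 -217.8   37.2] rpy [-1.8000e+02 -1.0000e-02  1.5628e+02] F [ 0.3 -0.3 -1.6] open 35.1 g 30.0
row [-0.09, -0.04, 0.12] [-0.0, -0.01, -0.02]
F ax,lat,z 0.42 -0.14 -1.59 M [-0.077 -0.074 -0.023] ax,lat -12.9 0.4
```

To row units: 0.1 cm / 100 = 0.001, 0.05 cm / 100 = 0.0005.

Call:
{"method": "send_rows", "body": {
  "plan": [
    [[0,0,0.0005,0,0,0],[0,0,0.001,0,0,0],[0,0,0.001,0,0,0],[0,0,0.001,0,0,0]]
  ]
}}

```text
clock: 8.48
tool_pos: [0.5072, -0.218, 0.0364]
orientation: [-180.0, 0.0, 156.3]
force: [-1.2, -2.8, -0.4]
opening: 0.035
gripper_force: 30.0
```

```bash
python3 -c "
from h import *
from plant import ctrl
seat(ctrl,z=.036)"
```

```text
t 8.48 pos [ 507.2 -218.    36.4] rpy [-1.7999e+02  1.0000e-02  1.5629e+02] F [-1.2 -2.8 -0.4] open 35.0 g 30.0
row [-0.08, -0.02, 0.04] [-0.01, 0.01, -0.01]
F ax,lat,z 0.02 -3.05 -0.35 M [-0.859  0.219 -0.036] ax,lat -12.8 0.2
```

Contact is on the +y face first (lateral −3 N), so I'll shift about 0.5 mm toward −y.

To row units: -0.06 cm / 100 = -0.0006, 0.05 cm / 100 = 0.0005.

Call:
{"method": "send_rows", "body": {
  "plan": [
    [[0,-0.0003,0,0,0,0],[0,-0.0006,0.0003,0,0,0],[0,-0.0006,0.0005,0,0,0],[0,-0.0006,0.0005,0,0,0]]
  ]
}}

```text
clock: 8.82
tool_pos: [0.5071, -0.2183, 0.0362]
orientation: [180.0, 0.0, 156.3]
force: [-1.4, 1.9, 4.5]
opening: 0.035
gripper_force: 30.0
```

```bash
python3 -c "
from h import *
from plant import ctrl
seat(ctrl,z=.036)"
```

```text
t 8.82 pos [ 507.1 -218.3   36.2] rpy [1.7999e+02 3.0000e-02 1.5630e+02] F [-1.4  1.9  4.5] open 35.0 g 30.0
row [-0.07, -0.0, 0.02] [0.01, 0.03, -0.0]
F ax,lat,z -2.06 1.15 4.47 M [0.314 0.57  0.087] ax,lat -12.7 0.0
```

Both faces are touching now. I'll slide toward the end plate under light load.

To row units: -0.9 cm / 100 = -0.009, -0.75 cm / 100 = -0.0075.

Call:
{"method": "send_rows", "body": {
  "plan": [
    [[-0.0015,0,0,0,0,0],[-0.003,0,0,0,0,0],[-0.0045,0,0,0,0,0],[-0.006,0,0,0,0,0],[-0.0075,0,0,0,0,0],[-0.009,0,0,0,0,0],[-0.009,0,0,0,0,0],[-0.009,0,0,0,0,0]]
  ]
}}

```text
clock: 9.48
tool_pos: [0.5156, -0.222, 0.0362]
orientation: [180.0, 0.0, 156.3]
force: [-1.1, 1.5, 4.9]
opening: 0.0352
gripper_force: 30.0
```

```bash
python3 -c "
from h import *
from plant import ctrl
seat(ctrl,0,z=.036)"
```

```text
t 9.48 pos [ 515.6 -222.    36.2] rpy [1.7999e+02 4.0000e-02 1.5629e+02] F [-1.1  1.5  4.9] open 35.2 g 30.0
row [-0.35, 0.0, 0.02] [0.01, 0.04, -0.01]
F ax,lat,z -1.61 0.94 4.9 M [0.281 0.402 0.091] ax,lat -3.5 -0.0
```

To row units: -0.25 cm / 100 = -0.0025, -0.2 cm / 100 = -0.002.

Call:
{"method": "send_rows", "body": {
  "plan": [
    [[-0.0005,0,0,0,0,0],[-0.001,0,0,0,0,0],[-0.0015,0,0,0,0,0],[-0.002,0,0,0,0,0],[-0.0025,0,0,0,0,0],[-0.0025,0,0,0,0,0],[-0.0025,0,0,0,0,0]]
  ]
}}

```text
clock: 10.07
tool_pos: [0.5176, -0.2229, 0.0361]
orientation: [180.0, 0.0, 156.3]
force: [-2.5, 1.3, 7.5]
opening: 0.0352
gripper_force: 30.0
```

```bash
python3 -c "
from h import *
from plant import ctrl
seat(ctrl,0,z=.036)"
```

```text
t 10.07 pos [ 517.6 -222.9   36.1] rpy [1.7999e+02 2.0000e-02 1.5629e+02] F [-2.5  1.3  7.5] open 35.2 g 30.0
row [-0.13, 0.0, 0.01] [0.01, 0.02, -0.01]
F ax,lat,z -2.82 0.14 7.48 M [0.645 0.658 0.097] ax,lat -1.3 -0.0
```

Call:
{"method": "send_rows", "body": {
  "plan": [
    [[-0.0004,0,0,0,0,0],[-0.0008,0,0,0,0,0],[-0.0008,0,0,0,0,0],[-0.0008,0,0,0,0,0]]
  ]
}}

```text
clock: 10.4
tool_pos: [0.5183, -0.2232, 0.0362]
orientation: [180.0, 0.0, 156.3]
force: [-2.6, 1.7, 6.1]
opening: 0.035
gripper_force: 30.0
```

```bash
python3 -c "
from h import *
from plant import ctrl
seat(ctrl,0,z=.036)"
```

```text
t 10.4 pos [ 518.3 -223.2   36.2] rpy [1.7999e+02 2.0000e-02 1.5629e+02] F [-2.6  1.7  6.1] open 35.0 g 30.0
row [-0.06, -0.0, 0.02] [0.01, 0.02, -0.01]
F ax,lat,z -3.03 0.53 6.09 M [0.727 0.742 0.107] ax,lat -0.6 0.0
```

To row units: -0.08 cm / 100 = -0.0008, -0.04 cm / 100 = -0.0004.

Call:
{"method": "send_rows", "body": {
  "plan": [
    [[-0.0004,0,0,0,0,0],[-0.0008,0,0,0,0,0],[-0.0008,0,0,0,0,0],[-0.0008,0,0,0,0,0]]
  ]
}}

```text
clock: 10.73
tool_pos: [0.5184, -0.2232, 0.0361]
orientation: [180.0, -0.0, 156.3]
force: [-3.0, 3.2, 8.7]
opening: 0.0355
gripper_force: 30.0
```

To row units: -0.08 cm / 100 = -0.0008, -0.04 cm / 100 = -0.0004.

Call:
{"method": "send_rows", "body": {
  "plan": [
    [[-0.0004,0,0,0,0,0],[-0.0008,0,0,0,0,0],[-0.0008,0,0,0,0,0],[-0.0008,0,0,0,0,0]]
  ]
}}

```text
clock: 11.07
tool_pos: [0.5184, -0.2232, 0.0361]
orientation: [180.0, -0.1, 156.3]
force: [-5.9, 6.2, 11.6]
opening: 0.0355
gripper_force: 30.0
```

```bash
python3 -c "
from h import *
from plant import ctrl
seat(ctrl,0,z=.036)"
```

```text
t 11.07 pos [ 518.4 -223.2   36.1] rpy [ 1.8000e+02 -1.1000e-01  1.5628e+02] F [-5.9  6.2 11.6] open 35.5 g 30.0
row [-0.04, 0.0, 0.01] [0.0, -0.11, -0.02]
F ax,lat,z -7.92 3.3 11.61 M [2.191 2.058 0.11 ] ax,lat -0.4 -0.0
```

The foot is on the end plate: x stopped at 518.4 mm and the axial force is rising. I'll balance the lateral force and bring the push up to 15 N.

To row units: 0.05 cm / 100 = 0.0005, 0.04 cm / 100 = 0.0004.

Call:
{"method": "send_rows", "body": {
  "plan": [
    [[0.0002,0.0003,0.0002,0,0,0],[0.0003,0.0005,0.0004,0,0,0],[0.0003,0.0005,0.0004,0,0,0],[0.0003,0.0005,0.0004,0,0,0],[0.0003,0.0005,0.0004,0,0,0],[0.0003,0.0005,0.0004,0,0,0]]
  ]
}}

```text
clock: 11.57
tool_pos: [0.5185, -0.2232, 0.0361]
orientation: [-180.0, -0.1, 156.3]
force: [-7.3, 2.9, 14.2]
opening: 0.0356
gripper_force: 30.0
```

```bash
python3 -c "
from h import *
from plant import ctrl
seat(ctrl,0,z=.036)"
```

```text
t 11.57 pos [ 518.5 -223.2   36.1] rpy [-1.7997e+02 -9.0000e-02  1.5629e+02] F [-7.3  2.9 14.2] open 35.6 g 30.0
row [-0.04, -0.0, 0.01] [-0.03, -0.09, -0.01]
F ax,lat,z -7.82 -0.31 14.2 M [1.078 2.383 0.093] ax,lat -0.4 0.0
```

To row units: 0.01 cm / 100 = 0.0001.

Call:
{"method": "send_rows", "body": {
  "plan": [
    [[0,0,0.0001,0,0,0],[0,0,0.0001,0,0,0],[0,0,0.0001,0,0,0],[0,0,0.0001,0,0,0],[0,0,0.0001,0,0,0],[0,0,0.0001,0,0,0],[0,0,0.0001,0,0,0],[0,0,0.0001,0,0,0]]
  ]
}}

```text
clock: 12.23
tool_pos: [0.5185, -0.2232, 0.0361]
orientation: [-180.0, -0.1, 156.3]
force: [-6.4, 2.7, 15.5]
opening: 0.0351
gripper_force: 30.0
```

Run:
```python
from h import *
from plant import ctrl
import cv2
F=[]
for _ in range(6): a=ctrl.snapshot('side');F.append(ctrl.get_obs()['force'])
print(np.mean(F,0),np.std(F,0));seat(ctrl,0,z=.036)
t=ctrl.snapshot('wrist')
l=cv2.resize(a['img'][145:215,205:305],(400,280),interpolation=cv2.INTER_CUBIC);r=cv2.resize(t['img'],(400,280))
cv2.imwrite('pics/f.png',np.hstack([l,r])[:,:,::-1])
```

```text
[-6.89400569  3.42690049 14.380065  ] [0.13141944 0.43136942 0.54408349]
t 12.53 pos [ 518.5 -223.2   36.1] rpy [-1.7997e+02 -8.0000e-02  1.5629e+02] F [-7.1  2.9 13.8] open 35.3 g 30.0
row [-0.04, -0.0, 0.01] [-0.03, -0.08, -0.01]
F ax,lat,z -7.64 -0.21 13.83 M [1.2   2.496 0.129] ax,lat -0.4 0.0
```

View pics/f.png

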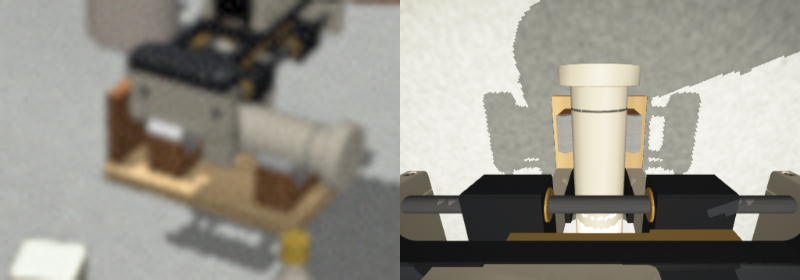

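The final views show the tower seated in both saddles with its collar out at the open end. The push is steady at about 14.4 N and the lateral force is about zero, so I'm handing in.

```bash
python3 -c "
from plant import ctrl
print(ctrl.close_job())"
```

```text
the job is handed in; nothing more can be done
None
```

The tower is lying in the V cradle with its foot against the end plate and its collar out at the open end, still gripped and pushed down with about 14.4 N; the job was handed in at about 12.6 s, and no verdict came back.

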